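# Rock the dial clinometer on the easel leg to its set mark and hold it

### The job

I want to pencil the bevel on the easel leg that stands clamped in the bench vise: pick the dial clinometer off the joist offcut, keep its dial facing away from the robot, and gently set it down level on the leg's rough-sawn top, square across the ridge and with the ridge under the middle of its base. Then rock it on the ridge until its swinging pointer settles on the brass set mark, and finish holding it just there, still gripped and with its base still bearing lightly on the ridge: do not let go or put it down. Leave everything else on the bench where it is.

Things in the scene. Friction and masses are not known exactly. Their poses are not given: they have to be found in the camera images.
- gauge: Dial clinometer, 0.3-0.5 kg, standing on the offcut. Aluminium base bar 130 long (y) x 34 (x) x 11 high; grey round casing, diameter 100, 24 thick (x); on top a plain grip lug 24 thick (x), 52 wide (y), 103 to 155 above the underside, to be pinched across it from above. Origin: centre of the underside. x: normal of the white dial, away from the robot within 30 degrees; y along the base; z up.
- dial_centre (a point): Centre of the white dial: 12 in front (+x) of and 62 above the gauge's origin. Needle and mark turn about the gauge's x axis through it. The scale on the lower arc has a line each 5 degrees, a long one each 15; straight down is 0.
- pointer (a joint): Angle (rad) of the free weighted black needle against the dial: 0 straight down (gauge level), positive with its lower end to the gauge's +y side. It hangs plumb, so it reads minus the gauge's roll about its own x axis: leaning the gauge's top to its +y side makes it grow. Lightly damped: swings about 3 times a second, at rest after about 1 s.
- mark (a joint): Angle (rad) of the brass set mark, counted like the pointer's: a small wedge on the rim of the dial, low on the right as seen from in front, from 0.18 to 0.36 (10 to 21 degrees) to the gauge's +y side. It differs each time; locked, it cannot be moved.
- pointer_tip (a point): Lower end of the needle, 40 from the dial centre.
- mark_tip (a point): Inner point of the set mark's wedge, 34 from the dial centre, on the mark's line.
- leg: Easel leg: light timber stud 32 (x) x 46 (y) x 112 tall, clamped upright, immovable, in the vise. Its uneven top is sawn from both sides to an off-centre ridge, level, along the leg's x; it falls by 36 degrees to +y and by 30, then 42 degrees to -y: the gauge will not stay on it by itself. Origin: centre of its underside, 38 to 50 above the table; x away from the robot within 20 degrees; z up.
- ridge (a point): Middle of the ridge on top of the leg: 6 to +y of the leg's axis and 112 above its origin, 150 to 162 above the table. The ridge is 32 long along the leg's x and 3 wide.
- vise: Bench vise fixed to the table, holding the leg. Base plate 190 x 104, jaws 96 wide and 82 high; screw and 130 mm cross handle on the robot's side reach 140 from the origin, at 27 above the table. Origin: on the table, under the leg's centre.
- offcut: Joist offcut lying flat, loose, 90 (x) x 160 (y) x 45 high; the gauge stands on it. Origin: centre of its underside.
- pencil: Bystander: flat carpenter's pencil, 170 long, lying.
- tape: Bystander: roll of masking tape lying flat, 96 diameter, 24 high.
- glue: Bystander: standing glue bottle, 58 diameter, 165 high.
- brush_jar: Bystander: metal jar of brushes, 76 diameter, 190 high with the brushes.
- hammer: Bystander: hammer lying, 260 long.
- canvases: Bystander: stack of three small canvases, 120 x 120 x 54.
- framed: Bystander: small framed picture lying flat, 150 x 190 x 18.
- plaque: Bystander: painted wooden plaque lying flat, about 130 x 190 x 14.
Things that resemble listed ones, but are neither listed nor needed, are in the scene too. Leave any purple look-alike of the offcut alone.

How it is judged:
By the outcome, as a careful person would: the job done as asked, in the order asked, and still so for the second after the job is handed in, while the arm keeps its last pose, push and grip.
It also fails if it takes over 48 s, if anything falls off the work surface, if the arm or the gripper's body presses on something with over 40 N, if the wrist force passes 120 N, or if a joint passes its speed limit or range.

### The arm

A 6-joint arm with a two-finger parallel gripper is mounted at the origin on the work surface. World frame = base frame: x ahead of the robot, y to its left, z up, the work surface at z = 0. Lengths are in mm, angles in rad, forces in N, time in s.
With the tool pointing down it reaches from about 275 to 1000 mm from the base axis. Payload 8.4 kg.
Tool frame: the origin (TCP) lies on the centre line of the jaws, within the pads' length; the fingertips stand r.tip_reach ahead of it and the grasp point (between the pads) lies 11 mm behind it (r.tip_reach is the distance from the TCP to the fingertips, in mm); z points along the fingers, y is the line along which they close (so a half turn about z gives the same grasp; the last joint's range is limited). The gripper opens to 85 mm and grips with 20 to 120 N. Pads are 22 mm wide; open, the fingers measure 114 mm over their backs; the gripper's body (76 mm by 85 mm) begins 54 mm behind the grasp point. The pads swing forward as they close: fully open they stand 13 mm farther back than shut.
Start: joints at [-1.207, 0.353, 1.633, -0, 1.155, -0.002], TCP at [223.559, -583.652, 239.281] pointing down, gripper open.
Joint ranges: [-2.63, 2.63], [-0.92, 2.1], [0.06, 2.66], [-1.3, 4.44], [0, 2.69], [-3.02, 3.02]. Speed limits (rad/s): [2.22, 2.22, 2.79, 3.14, 3.14, 3.14].

### API

Orientations are given as [roll, pitch, yaw] about the fixed x, y, z axes, in that order (R = Rz(yaw) Ry(pitch) Rx(roll)).
In Python, from rig import r gives the robot as it stands.
- The arm moves only by the tool carry_out, never from a script. Its argument "targets" is a list of rows, each an object with "dp": the shift along the tool's x, y, z in mm, a list of three; "yaw": the turn about the tool's z in degrees. A call has 1 to 12 rows; each row is the pose to reach, as a shift and turn from the pose commanded when the call began, along the tool's axes at that moment; what a row does not reach only later rows make up. A row lasts 1/8 s, in which the tool goes at most 62.5 mm and 10.7 degrees, less where a joint would pass 70% of its speed; a pose out of reach is approached as far as the arm can. A call with a gripper value outside its range is refused whole. "fingers" is the opening, from -1 (shut) to 1 (fully open), so that 0 is half open, set as the call begins (left out, the last holds). The fingers move at their own pace and stop on an object; "grip_force" is the grip in N (left out, the last holds). Time passes only in rows, so rows that repeat a pose let the fingers close. It gives the time, the measured TCP pose, the force, the opening and the grip force at its end, in the units of the state.
- r.sense(): the state, without advancing time (a new reading comes with each control period).
- r.grab_frame(name): name is "side" or "top" or "wrist"; returns the picture (384x512x3 uint8, red, green, blue); there is no depth.
- r.get_calibration(name): a dict with "fx", "fy", "cx", "cy" (pixels), "rvec" (rotation vector, rad) and "tvec" (3), from world to camera coordinates, as OpenCV has them. Camera axes: x right, y down, z forward; pixel columns grow to the right and rows downward; lengths in mm; the calibration is good to about 2 mm. A picture is of the moment at which its call begins: read the wrist's pose just before it. get_calibration takes no time and is no camera call; for the wrist camera it gives the pose at the moment of the call.
- r.sign_off(): hands the job in; it is judged then, once.
The state is a dict: "clock": time; "qpos": joint angles; "qvel": joint speeds; "joint_efforts": joint torques, N m; "eef_pos": TCP position; "tcp_rot": TCP orientation; "contact_force": force on the tool from outside, world axes, zero at the start; "wrist_torque": the same for the moment, N m; "opening": opening from 0.0 (shut) to 1.0 (fully open); "grasp_force": force on a finger pad.
Only numpy, scipy, OpenCV 4.12 (cv2) and the standard library are available. Lean on these libraries where they do the work, as an engineer would, in place of code of your own. Each camera call takes 0.05 s, during which the arm holds its last target. There are 200 camera calls.

## Working session

There is one attempt and no reset: what is moved stays moved. The work goes in short steps, Python scripts to look and compute and a tool call to move; the robot and the scene stay as the last step left them, time stands still between calls to the robot, and variables do not carry over. Pictures are saved under pics/ and viewed, at most 10 in all, crops included, and the job is handed in when it is done.

Besides the shell and the picture viewer there is one more tool, called after "Call:" as a command line: name --argument value ..., lists and objects as JSON in quotes. carry_out: Moves the arm, as the interface text tells. Its arguments: {"type":"object","properties":{"targets":{"type":"array","items":{"type":"object","properties":{"dp":{"type":"array","items":{"type":"number"}},"yaw":{"type":"number"}}}},"fingers":{"type":"number"},"grip_force":{"type":"number"}},"required":["targets"]}

```bash
ls; mkdir -p pics; python3 - <<'E'
from rig import r
import cv2,numpy as np
s=r.sense();print(s['clock'],s['eef_pos'],s['tcp_rot'],s['opening'],r.tip_reach)
ims=[r.grab_frame(n)[:,:,::-1] for n in("side","top")]
for n,i in zip(("side","top"),ims):
    cv2.imwrite(f"pics/{n}0.png",i); c=r.get_calibration(n); R=cv2.Rodrigues(np.array(c['rvec']))[0]; print(n,c['fx'],-R.T@np.array(c['tvec']),R[2])
    cv2.imwrite(f"pics/{n}0b.png",cv2.resize(i,(800,600)))
E
```

```text
pics
0.0 [ 223.40123321 -583.21413629  238.57343886] [-3.14021841e+00 -2.84345841e-05  3.65772261e-01] 1.0033622590450741 8.0
side 348.49594491527085 [182.27300603 818.68783147 739.88310909] [ 0.28455928 -0.74985728 -0.59727722]
top 417.70058559662084 [ 400.7857141    42.16463661 1484.99178193] [ 7.13137031e-02  9.88438750e-04 -9.97453447e-01]
```

View pics/side0b.png

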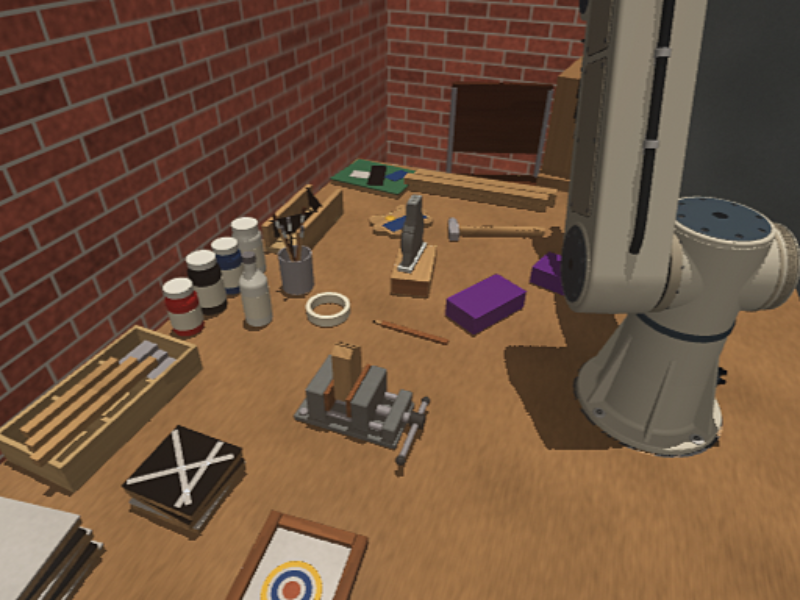

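View pics/top0b.png

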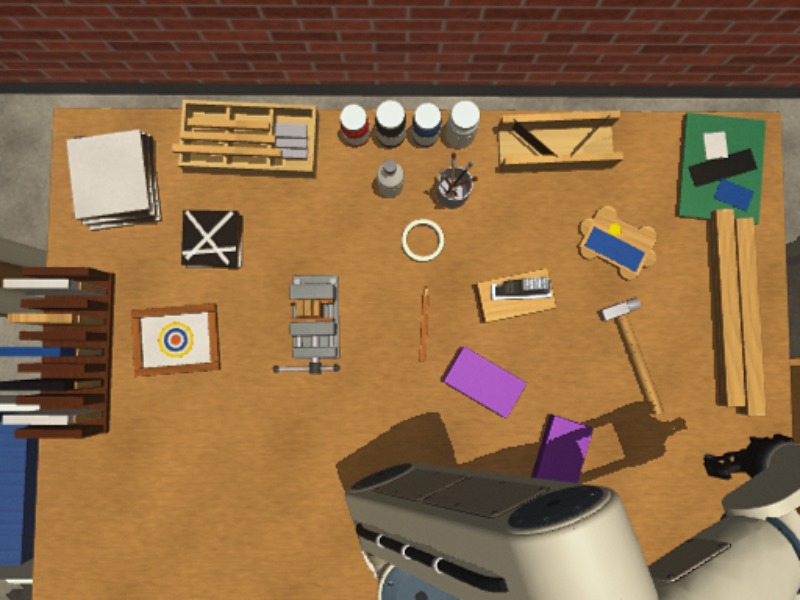

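The side view shows the gauge on the tan offcut near (412,235), with the leg in the vise at (346,370). The top view puts the gauge at (522,288) with its dial facing up in the picture (+x), and the leg at (313,308). Next I'll check where the wrist camera sits and get rough positions.

```bash
cat > h.py <<'E'
from rig import r
import cv2,numpy as np
def cal(n):
    c=r.get_calibration(n);R=cv2.Rodrigues(np.array(c['rvec'],float))[0]
    return np.array([[c['fx'],0,c['cx']],[0,c['fy'],c['cy']],[0,0,1]]),R,np.array(c['tvec'],float).ravel()
def ray(C,uv):
    K,R,t=C;d=R.T@np.linalg.inv(K)@np.array([uv[0],uv[1],1.]);return -R.T@t,d/np.linalg.norm(d)
def onz(C,uv,z):
    o,d=ray(C,uv);return o+d*(z-o[2])/d[2]
def onplane(C,uv,p,n):
    o,d=ray(C,uv);return o+d*(np.dot(np.subtract(p,o),n)/np.dot(d,n))
def tri(c1,u1,c2,u2):
    A=[];b=[]
    for C,u in((c1,u1),(c2,u2)):
        o,d=ray(C,u);P=np.eye(3)-np.outer(d,d);A.append(P);b.append(P@o)
    return np.linalg.lstsq(np.vstack(A),np.hstack(b),rcond=None)[0]
def proj(C,p):
    K,R,t=C;q=K@(R@np.asarray(p,float)+t);return q[:2]/q[2]
E
python3 - <<'E'
from h import *
from scipy.spatial.transform import Rotation as Ro
s=r.sense();T=Ro.from_euler('xyz',s['tcp_rot']).as_matrix()
K,R,t=cal('wrist');print('fx',K[0,0],'cam in tool',T.T@(-R.T@t-s['eef_pos']),'axes in tool rows x,y,z\n',R@T)
print('T',T.round(2))
C=cal('top');k=.64
for n,uv,z in[('leg top',(313,308),155),('offcut corner',[477,282],45),('',[485,321],45),('',[555,305],45),('',[546,271],45),('lug',(530,284),200),('glue',(390,170),165),('jar',(455,180),120),('tape',(423,241),24),('pencil',(424,325),5)]:
    print(n,onz(C,np.array(uv)*k,z).round())
im=cv2.imread('pics/top0.png');a=cv2.resize(im[165:215,295:365],None,fx=8,fy=8);b=cv2.resize(im[165:245,170:225],None,fx=5,fy=5)
o=np.zeros((400,560+275,3),np.uint8);o[:,:560]=a;o[:,560:]=b[:400];cv2.imwrite('pics/z1.png',cv2.resize(o,(800,383)))
E
```

```text
fx 273.54896832480915 cam in tool [  68.68934789   -0.83258898 -134.34446569] axes in tool rows x,y,z
 [[-6.23103061e-04  9.99999805e-01 -4.32605529e-05]
 [-9.63494834e-01 -6.11938684e-04 -2.67726224e-01]
 [-2.67726199e-01 -1.25139711e-04  9.63495027e-01]]
T [[ 0.93  0.36 -0.  ]
 [ 0.36 -0.93  0.  ]
 [ 0.   -0.   -1.  ]]
leg top [492. 213. 155.]
offcut corner [ 560. -136.   45.]
 [ 473. -154.   45.]
 [ 510. -309.   45.]
 [ 585. -289.   45.]
lug [ 539. -222.  200.]
glue [777.  57. 165.]
jar [769. -81. 120.]
tape [655. -17.  24.]
pencil [465. -21.   5.]
```

View pics/z1.png

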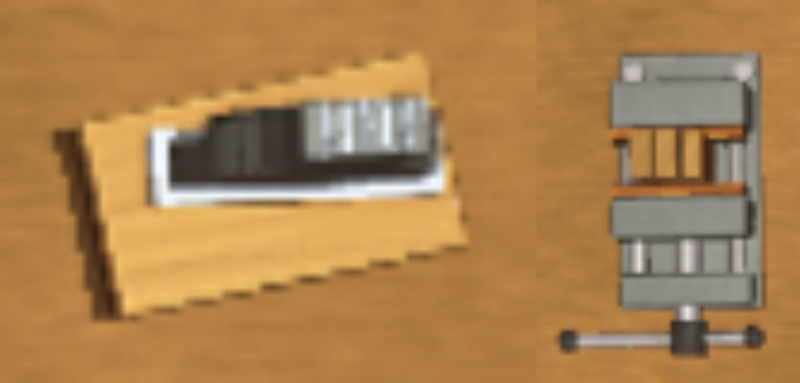

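The crop shows the gauge base nearly along world y and its lug top around (235,130). The leg's ridge line runs up and down in the picture. The gripper blocks the wrist camera's view backward, so I'll look at the dial sideways, using the grasp yaw with the camera on the +x side of the gauge.

Call:
carry_out --targets '[{"dp": [52, -13, 0], "yaw": -7.2}, {"dp": [104, -26, 0], "yaw": -14.4}, {"dp": [155, -39, 0], "yaw": -21.6}, {"dp": [207, -52, 0], "yaw": -28.8}, {"dp": [259, -65, 0], "yaw": -36}, {"dp": [311, -79, 0], "yaw": -43.2}, {"dp": [363, -92, 0], "yaw": -50.4}, {"dp": [414, -105, 0], "yaw": -57.6}, {"dp": [466, -118, 0], "yaw": -64.8}, {"dp": [518, -131, 0], "yaw": -72}, {"dp": [518, -131, 60], "yaw": -72}, {"dp": [518, -131, 112], "yaw": -72}]'

```text
clock: 1.6
eef_pos: [660.7, -275.0, 125.4]
tcp_rot: [-3.141, -0.0, 1.624]
contact_force: [0.1, -0.8, -0.7]
opening: 0.999
grasp_force: 0.0
```

Call:
carry_out --targets '[{"dp": [0, 0, 0], "yaw": 0}, {"dp": [0, 0, 0], "yaw": 0}]'

```text
clock: 1.85
eef_pos: [661.3, -276.6, 129.0]
tcp_rot: [3.14, 0.001, 1.622]
contact_force: [-0.0, -0.8, 0.9]
opening: 1.0
grasp_force: 0.0
```

```bash
python3 - <<'E'
from h import *
s=r.sense();print(s['clock'],s['eef_pos'],s['tcp_rot'],s['contact_force'])
np.savez('w1.npz',*cal('wrist'));i=r.grab_frame('wrist')[:,:,::-1];cv2.imwrite('pics/w1.png',i);cv2.imwrite('pics/w1b.png',cv2.resize(i,(800,600),interpolation=cv2.INTER_CUBIC))
E
```

```text
1.85 [ 661.31086899 -276.58809496  129.03498238] [3.14004394e+00 7.18498956e-04 1.62221244e+00] [-0.00684887 -0.84855976  0.86755713]
```

View pics/w1b.png

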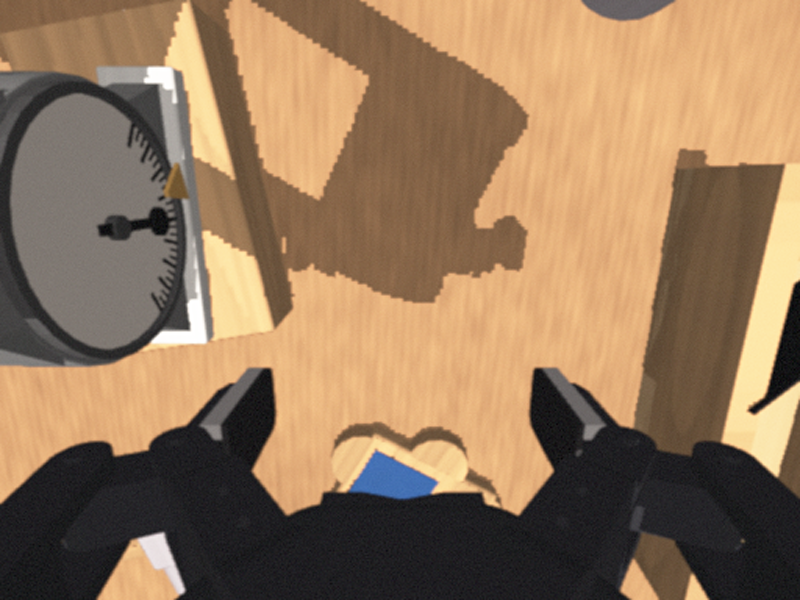

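The dial shows clearly. In the 800-wide view its centre is near (117,228), the needle tip near (165,220), the brass wedge near (176,182), and the base front edge runs from (180,68) to (208,342). I'll zoom in to read the corners and work out the angles.

```bash
python3 - <<'E'
import cv2
i=cv2.imread('pics/w1.png');c=i[35:235,0:150];cv2.imwrite('pics/w1c.png',cv2.resize(c,None,fx=3,fy=3,interpolation=cv2.INTER_NEAREST))
E
```

```text
(no output)
```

View pics/w1c.png

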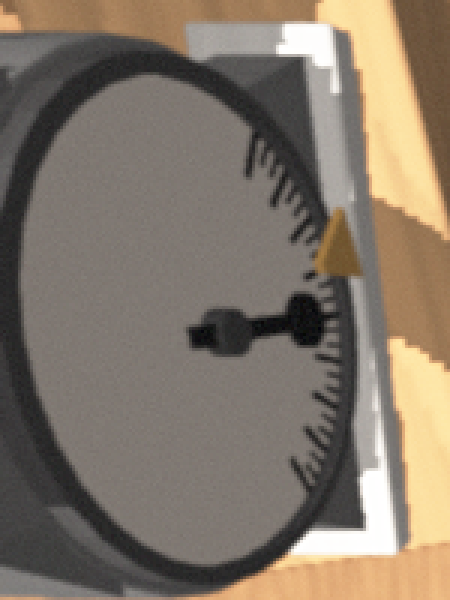

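```bash
cat > g.py <<'E'
from h import *
d=np.load('w1.npz');C=[d[k] for k in d.files]
px=lambda u,v:((u+.5)/3-.5,(v+.5)/3-.5+35)
a=onz(C,px(353,32),45);b=onz(C,px(407,552),45);print('front bottom corners',a,b,np.linalg.norm(a-b))
y=(a-b)/np.linalg.norm(a-b);x=np.array([y[1],-y[0],0]);o=(a+b)/2-17*x
print('origin',o,'yaw deg',np.degrees(np.arctan2(x[1],x[0])))
Dc=o+12*x+[0,0,62]
for off in(12,14):
  print('off',off,'dial centre pix',(proj(C,Dc)-[0,35])*3)
  for n,u in[('hub',(226,331)),('bob',(305,320)),('w1',(340,207)),('w2',(315,264)),('w3',(362,275)),('wc',(339,249)),('scale ends',(250,140)),('',(250,175)),('',(297,465)),('rim r',(318,262))]:
    p=onplane(C,px(*u),o+off*x,x)-o;py,pz=p@y,p[2]-62;print(n,round(py,1),round(pz,1),'ang',np.degrees(np.arctan2(py,-pz)).round(1),'r',np.hypot(py,pz).round(1))
  m=[];
# unwrapped dial view for reading
S=5;g=np.float32([[ -50,-50],[50,-50],[50,50],[-50,50]])
src=np.float32([proj(C,o+12*x+y*u+np.array([0,0,62+v])) for u,v in g]);dst=np.float32([[(50+u)*S,(50-v)*S] for u,v in g])
cv2.imwrite('pics/dial.png',cv2.warpPerspective(cv2.imread('pics/w1.png'),cv2.getPerspectiveTransform(src,dst),(500,500),flags=cv2.INTER_CUBIC))
E
python3 g.py
```

```text
front bottom corners [ 555.42998383 -163.70109447   45.        ] [ 559.24221131 -296.82233406   45.        ] 133.17581428126363
origin [ 540.34306407 -230.74834817   45.        ] yaw deg 1.6403457890827169
off 12 dial centre pix [204.75911591 338.46286785]
hub 1.0 -6.2 ang 8.8 r 6.3
bob 0.6 -34.4 ang 1.1 r 34.4
w1 26.2 -56.2 ang 25.0 r 62.1
w2 12.9 -41.6 ang 17.3 r 43.6
w3 9.7 -63.7 ang 8.6 r 64.4
wc 16.2 -53.4 ang 16.9 r 55.8
scale ends 37.8 -22.8 ang 58.9 r 44.1
 30.9 -21.2 ang 55.6 r 37.5
 -30.9 -23.6 ang -52.6 r 38.8
rim r 13.3 -43.0 ang 17.2 r 45.0
off 14 dial centre pix [204.75911591 338.46286785]
hub 1.3 -3.2 ang 22.6 r 3.4
bob 1.0 -30.8 ang 1.8 r 30.8
w1 26.1 -52.3 ang 26.5 r 58.4
w2 13.0 -37.9 ang 19.0 r 40.1
w3 9.9 -59.5 ang 9.4 r 60.3
wc 16.3 -49.5 ang 18.2 r 52.1
scale ends 37.4 -19.5 ang 62.5 r 42.2
 30.7 -17.8 ang 59.9 r 35.5
 -29.9 -20.2 ang -56.0 r 36.1
rim r 13.5 -39.3 ang 18.9 r 41.5
```

View pics/dial.png

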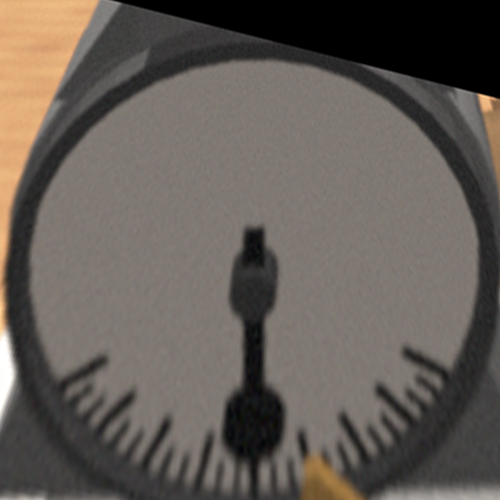

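The rectified dial shows the scale out to ±60, the needle hanging near 0, and the brass wedge just past the 15° line at (320,470). The wedge stands proud of the dial, so I'll take a second view along the mark's radial line, which removes the parallax in angle.

Call:
carry_out --targets '[{"dp": [-30, 0, 0], "yaw": 0}, {"dp": [-60, 0, 0], "yaw": 0}, {"dp": [-60, 0, 0], "yaw": 0}, {"dp": [-60, 0, 0], "yaw": 0}]'

```text
clock: 2.4
eef_pos: [663.7, -336.9, 128.5]
tcp_rot: [3.14, 0.001, 1.621]
contact_force: [-0.6, -0.0, 0.4]
opening: 0.998
grasp_force: 0.0
```

```bash
python3 - <<'E'
from h import *
s=r.sense();print(s['clock'],s['eef_pos'],s['qvel'].round(3))
np.savez('w2.npz',*cal('wrist'));i=r.grab_frame('wrist')[:,:,::-1];cv2.imwrite('pics/w2.png',i);
cv2.imwrite('pics/w2c.png',cv2.resize(i[0:150,0:200],(800,600),interpolation=cv2.INTER_CUBIC))
E
```

```text
2.4 [ 663.73735639 -336.91016206  128.49263455] [ 0.017  0.     0.016  0.001 -0.002  0.003]
```

View pics/w2c.png

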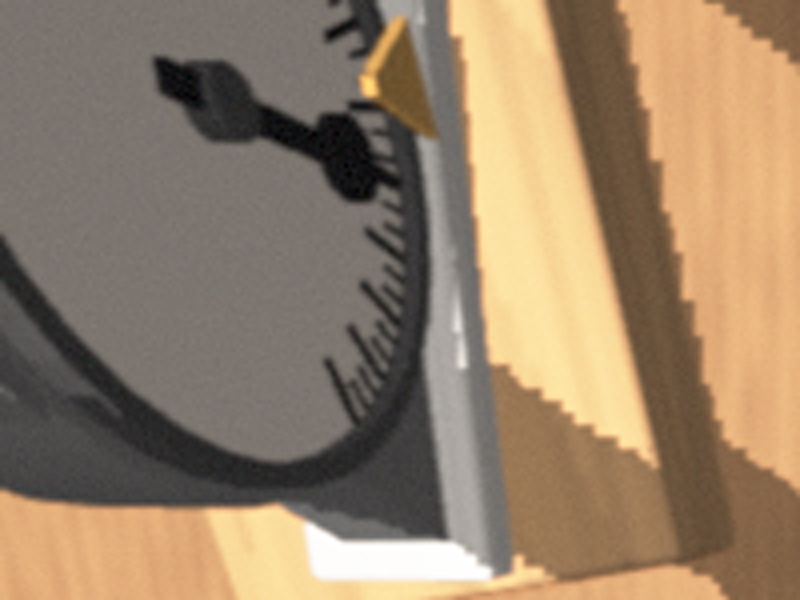

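The second view shows the wedge's front face with its tip at (373,97) and outer corners at (406,20) and (436,137). The hub is at (225,100), the needle tip at (400,185), and the base's front bottom corner at (510,573). I'll triangulate these across the two views.

```bash
cat > g2.py <<'E'
from h import *
L=lambda f:[np.load(f)[k] for k in('arr_0','arr_1','arr_2')]
C1,C2=L('w1.npz'),L('w2.npz')
p1=lambda u,v:((u+.5)/3-.5,(v+.5)/3-.5+35);p2=lambda u,v:((u+.5)/4-.5,(v+.5)/4-.5)
P={}
for n,a,b in[('tip',(318,264),(371,95)),('wA',(340,207),(405,18)),('wB',(363,275),(436,137)),('hub',(228,331),(227,101)),('bob',(306,320),(347,157)),('m60in',(292,462),(327,362)),('m60out',(307,492),(353,422)),('base',(408,553),(511,573))]:
    X=tri(C1,p1(*a),C2,p2(*b));e=[np.linalg.norm(proj(C,X)-q).round(1) for C,q in((C1,p1(*a)),(C2,p2(*b)))];P[n]=X;print(n,X.round(1),e)
h=P['hub']
for n in P:
    d=P[n]-h;print(n,'ang',np.degrees(np.arctan2(d[1],-d[2])).round(1),'r',np.hypot(d[1],d[2]).round(1),'dx',d[0].round(1))
E
python3 g2.py
```

```text
tip [ 555.  -217.2   69.3] [np.float64(0.3), np.float64(0.3)]
wA [ 558.  -204.4   63. ] [np.float64(0.4), np.float64(0.4)]
wB [ 559.  -219.9   57.6] [np.float64(0.2), np.float64(0.2)]
hub [ 556.9 -228.6  106.6] [np.float64(0.7), np.float64(0.8)]
bob [ 557.2 -228.8   81.1] [np.float64(0.1), np.float64(0.2)]
m60in [ 556.6 -258.4   91. ] [np.float64(0.0), np.float64(0.0)]
m60out [ 556.5 -266.7   86.1] [np.float64(0.1), np.float64(0.2)]
base [ 565.6 -291.8   57.8] [np.float64(0.4), np.float64(0.5)]
tip ang 17.0 r 39.0 dx -1.9
wA ang 29.1 r 49.9 dx 1.2
wB ang 10.1 r 49.8 dx 2.2
hub ang 180.0 r 0.0 dx 0.0
bob ang -0.4 r 25.5 dx 0.3
m60in ang -62.3 r 33.6 dx -0.3
m60out ang -61.7 r 43.2 dx -0.4
base ang -52.3 r 79.9 dx 8.8
```

```bash
cat >> g2.py <<'E'
print()
t=np.radians(1.6);x=np.array([np.cos(t),np.sin(t),0]);y=np.array([-x[1],x[0],0])
cen=np.array([0,-228.6,107.5])
for xo in(554.,556.,558.,560.):
  for nm,C,p,L in(('v1',C1,p1,[(318,264),(340,207),(363,275)]),('v2',C2,p2,[(371,95),(405,18),(436,137)])):
    out=[]
    for u in L:
        q=onplane(C,p(*u),[xo,-228.6,0],x)-[xo,-228.6,107.5];out+=[np.degrees(np.arctan2(q@y,-q[2])).round(1),np.hypot(q@y,q[2]).round(1)]
    print(xo,nm,out)
E
python3 g2.py | sed -n '/^$/,$p'; python3 - <<'E'
import cv2
for f,(a,b,c,d) in(('w1',(90,142,90,130)),('w2',(0,50,75,125))):
    i=cv2.imread(f'pics/{f}.png')[a:b,c:d];h=cv2.cvtColor(i,cv2.COLOR_BGR2HSV)
    m=((h[...,1]>110)&(h[...,0]>12)&(h[...,0]<28)).astype('u1')
    n,l,s,_=cv2.connectedComponentsWithStats(m);k=1+s[1:,4].argmax()
    print(f); [print(''.join('#' if v else '.' for v in (row==k)),j+a) for j,row in enumerate(l) if (row==k).any()]
    print('col0',c)
E
```

```text
554.0 v1 [np.float64(15.6), np.float64(41.7), np.float64(24.6), np.float64(58.6), np.float64(7.5), np.float64(61.7)]
554.0 v2 [np.float64(16.4), np.float64(42.6), np.float64(26.7), np.float64(60.8), np.float64(10.5), np.float64(61.4)]
556.0 v1 [np.float64(17.4), np.float64(38.2), np.float64(26.2), np.float64(55.0), np.float64(8.3), np.float64(57.6)]
556.0 v2 [np.float64(16.6), np.float64(38.8), np.float64(27.4), np.float64(56.7), np.float64(10.3), np.float64(57.2)]
558.0 v1 [np.float64(19.5), np.float64(34.7), np.float64(28.1), np.float64(51.4), np.float64(9.2), np.float64(53.6)]
558.0 v2 [np.float64(16.8), np.float64(34.9), np.float64(28.1), np.float64(52.6), np.float64(10.0), np.float64(53.0)]
560.0 v1 [np.float64(22.2), np.float64(31.3), np.float64(30.3), np.float64(47.9), np.float64(10.2), np.float64(49.5)]
560.0 v2 [np.float64(17.1), np.float64(31.1), np.float64(29.0), np.float64(48.5), np.float64(9.8), np.float64(48.9)]
w1
......................##................ 105
.....................###................ 106
.....................####............... 107
...................###
[... 1712 characters left out ...]
......###############.................... 21
...............################................... 22
................###############................... 23
.................##############................... 24
...................############................... 25
...................#############.................. 26
.....................###########.................. 27
.......................#########.................. 28
........................########.................. 29
..........................#######................. 30
...........................######................. 31
............................#####................. 32
...............................###................ 33
col0 75
```

```bash
cat > g3.py <<'E'
from g2 import *
from scipy.signal import find_peaks
from scipy.ndimage import map_coordinates
print('---')
for nm,C in(('w1',C1),('w2',C2)):
  im=cv2.cvtColor(cv2.imread(f'pics/{nm}.png'),6).astype(float)
  for xo in(556.6,):
   cy,cz=-228.6,107.5
   for it in range(4):
    A=np.arange(-66,66,.25);v=0
    pts=lambda r_:np.array([proj(C,np.array([xo,cy,cz])+r_*(np.sin(np.radians(a))*y-np.array([0,0,np.cos(np.radians(a))]))) for a in A])
    v=np.mean([map_coordinates(im,pts(q)[:,::-1].T,order=1,mode='nearest') for q in(40,41,42)],0)
    pk,_=find_peaks(-v,prominence=8,distance=8);a=A[pk]
    k=np.abs(a)>8; k&=~((a>5)&(a<33)); a=a[k]; e=a-5*np.round(a/5); g=np.abs(e)<2.2
    if it==0: print(nm,'raw peaks',a)
    a,e=a[g],np.radians(e[g])*41
    # apparent e = dy*cos(a)+dz*sin(a)  (shift of centre)
    S=np.linalg.lstsq(np.c_[np.cos(np.radians(a)),np.sin(np.radians(a))],e,rcond=None)[0]
    cy+=S[0];cz+=S[1]
   print(nm,'centre',round(cy,2),round(cz,2),'res deg',np.degrees(np.std(e)/41).round(2),len(e))
   L=(p1,[(318,264),(340,207),(363,275)]) if nm=='w1' else (p2,[(371,95),(405,18),(436,137)])
   for dx in(0,1,2,3,4):
    o=[]
    for u in L[1]:
        q=onplane(C,L[0](*u),[xo+dx,cy,0],x)-[xo+dx,cy,cz];o+=[round(float(np.degrees(np.arctan2(q@y,-q[2]))),1),round(float(np.hypot(q@y,q[2])),1)]
    print(dx,o)
E
python3 g3.py | sed -n '/^---/,$p'
```

```text
---
w1 raw peaks [-61.5  -56.5  -51.   -46.   -41.25 -36.25 -31.   -25.75 -20.75 -15.75
 -10.5   37.    42.25  48.    53.    58.    63.5 ]
w1 centre -229.9 106.78 res deg 0.71 17
0 [20.2, 36.9, 28.3, 53.9, 9.9, 56.0]
1 [21.4, 35.2, 29.3, 52.1, 10.5, 53.9]
2 [22.7, 33.5, 30.4, 50.4, 11.0, 51.9]
3 [24.2, 31.9, 31.6, 48.7, 11.6, 49.9]
4 [25.8, 30.2, 32.8, 47.0, 12.2, 47.9]
w2 raw peaks [-62.25 -57.   -52.   -47.   -42.   -37.   -32.   -26.5  -21.75 -16.75
 -11.25  41.75]
w2 centre -229.53 108.66 res deg 0.14 12
0 [17.5, 39.0, 27.9, 57.0, 10.9, 57.3]
1 [17.6, 37.1, 28.2, 54.9, 10.8, 55.2]
2 [17.8, 35.2, 28.7, 52.9, 10.7, 53.1]
3 [17.9, 33.3, 29.1, 50.8, 10.6, 51.1]
4 [18.1, 31.4, 29.6, 48.8, 10.5, 49.0]
```

```bash
sed -i 's/for xo in(556.6,)/for xo in(555.,556.6,558.,559.5)/; s/e=a-5\*np.round(a\/5); g=np.abs(e)<2.2/n5=np.round((a-sh*np.sin(np.radians(a)))\/5); e=a-5*n5; g=np.abs(e)<6/; s/    if it==0: print(nm/    if 0: print(nm/; s/   for it in range(4):/   for it in range(5):\n    sh=2.2 if it==0 and nm=="w1" else (1. if it==0 else 0)/; s/for dx in(0,1,2,3,4)/for dx in(2,3)/' g3.py; python3 g3.py | sed -n '/^---/,$p'
```

```text
---
w1 centre -228.47 107.46 res deg 0.42 17
2 [18.3, 36.4, 27.0, 53.1, 8.6, 55.5]
3 [19.4, 34.6, 28.0, 51.3, 9.0, 53.5]
w1 centre -228.13 109.78 res deg 0.46 17
2 [18.3, 35.6, 27.1, 52.1, 8.6, 54.5]
3 [19.4, 33.9, 28.1, 50.3, 9.1, 52.5]
w1 centre -229.72 108.77 res deg 0.73 15
2 [23.1, 32.9, 30.7, 49.6, 11.2, 51.0]
3 [24.6, 31.3, 31.8, 47.9, 11.8, 49.0]
w1 centre -230.44 107.4 res deg nan 0
2 [27.8, 29.6, 34.1, 46.3, 13.3, 46.9]
3 [29.7, 28.0, 35.5, 44.6, 14.1, 44.9]
w2 centre -228.18 107.63 res deg 0.77 12
2 [16.0, 36.8, 27.3, 54.5, 9.7, 55.2]
3 [16.1, 34.9, 27.7, 52.5, 9.6, 53.1]
w2 centre -229.51 108.69 res deg 0.16 12
2 [17.7, 35.2, 28.6, 52.9, 10.7, 53.2]
3 [17.9, 33.3, 29.1, 50.9, 10.6, 51.1]
w2 centre -227.24 108.17 res deg 0.52 11
2 [14.3, 31.3, 27.2, 48.4, 8.1, 49.2]
3 [14.3, 29.4, 27.7, 46.3, 7.8, 47.1]
w2 centre -231.04 107.52 res deg 0.0 2
2 [21.9, 29.2, 32.3, 46.9, 12.5, 46.4]
3 [22.4, 27.3, 33.0, 44.9, 12.5, 44.3]
  ret = _var(a, axis=axis, dtype=dtype, out=out, ddof=ddof,
  arrmean = um.true_divide(arrmean, div, out=arrmean,
  ret = ret.dtype.type(ret / rcount)
```

```bash
python3 - <<'E'
from h import *
from scipy.spatial.transform import Rotation as Ro
C=cal('top');f=800/835
def q(u,v,x0,y0,s): return (x0+(u/f+.5)/s-.5,y0+(v/f+.5)/s-.5)
for n,u,z in[('base +yback',(152,206),45),('base -y back',(445,191),45),('base +y front',(152,130),56),('lug +y',(303,128),200),('lug -y',(432,128),200),('lug front',(368,98),200),('lug back',(368,158),200)]:
    print(n,onz(C,q(*u,295,165,8),z).round(1))
def q2(u,v): return q(u-560*f,v,170,165,5)
for n,u,z in[('ridge far',(656,128),156),('ridge near',(656,180),156),('ridge2 far',(677,128),156),('ridge2 near',(677,180),156),('leg edge l',(629,155),140),('leg edge r',(704,155),140),('jaw tl',(612,80),82),('jaw tr',(745,80),82),('jaw bl',(612,235),82),('jaw br',(748,235),82)]:
    print(n,onz(C,q2(*u),z).round(1))
s=r.sense();T=Ro.from_euler('xyz',s['tcp_rot']).as_matrix();print(s['eef_pos'],np.degrees(s['tcp_rot']))
print('to above gauge',T.T@(np.array([544.3,-229,240])-s['eef_pos']))
E
```

```text
base +yback [ 521.9 -167.6   45. ]
base -y back [ 529.4 -299.9   45. ]
base +y front [ 555.2 -166.1   56. ]
lug +y [ 540.8 -206.1  200. ]
lug -y [ 541.1 -258.1  200. ]
lug front [ 553.1 -232.4  200. ]
lug back [ 528.8 -232.2  200. ]
ridge far [510.7 231.2 156. ]
ridge near [476.  230.7 156. ]
ridge2 far [510.8 217.2 156. ]
ridge2 near [476.1 216.7 156. ]
leg edge l [493.7 251.4 140. ]
leg edge r [494.  200.9 140. ]
jaw tl [550.6 273.3  82. ]
jaw tr [551.2 179.6  82. ]
jaw bl [441.4 271.4  82. ]
jaw br [442.  176.1  82. ]
[ 663.68733255 -336.2801434   128.19200871] [1.79945824e+02 2.17510271e-02 9.29371271e+01]
to above gauge [ 113.21418054 -113.62764484 -111.95846958]
```

Call:
carry_out --targets '[{"dp": [0, 0, -60], "yaw": 0}, {"dp": [0, 0, -115], "yaw": 0}, {"dp": [38, -39, -115], "yaw": 0}, {"dp": [76, -78, -115], "yaw": 0}, {"dp": [111, -116, -115], "yaw": 0}, {"dp": [111, -116, -115], "yaw": 0}, {"dp": [111, -116, -115], "yaw": 0}, {"dp": [111, -116, -115], "yaw": 0}]'

```text
clock: 3.45
eef_pos: [543.0, -231.6, 242.6]
tcp_rot: [3.141, 0.001, 1.622]
contact_force: [-0.2, -0.3, -0.2]
opening: 0.997
grasp_force: 0.0
```

```bash
python3 - <<'E'
from h import *
s=r.sense();print(s['clock'],s['eef_pos'],np.degrees(s['tcp_rot']))
C=cal('wrist');i=r.grab_frame('wrist')[:,:,::-1];cv2.imwrite('pics/w3.png',i);cv2.imwrite('pics/w3b.png',cv2.resize(i,(800,600),interpolation=cv2.INTER_CUBIC))
X=np.array([542.5,-231,45]);t=np.radians(2.5)
for q in[(17,65,0),(-17,65,0),(17,65,11),(12,26,155),(-12,26,155),(12,-26,155),(-12,-26,155)]:
    p=X+[q[0]*np.cos(t)-q[1]*np.sin(t),q[0]*np.sin(t)+q[1]*np.cos(t),q[2]];print(q,(proj(C,p)*800/512).round(1))
E
```

```text
3.45 [ 542.9839864  -231.60899607  242.5526407 ] [1.79947292e+02 2.92296566e-02 9.29610679e+01]
(17, 65, 0) [423.7 186.5]
(-17, 65, 0) [378.3 186.1]
(17, 65, 11) [424.4 186.6]
(12, 26, 155) [428.  285.1]
(-12, 26, 155) [371.6 284.7]
(12, -26, 155) [425.3 395.7]
(-12, -26, 155) [372.9 395.3]
```

View pics/w3b.png

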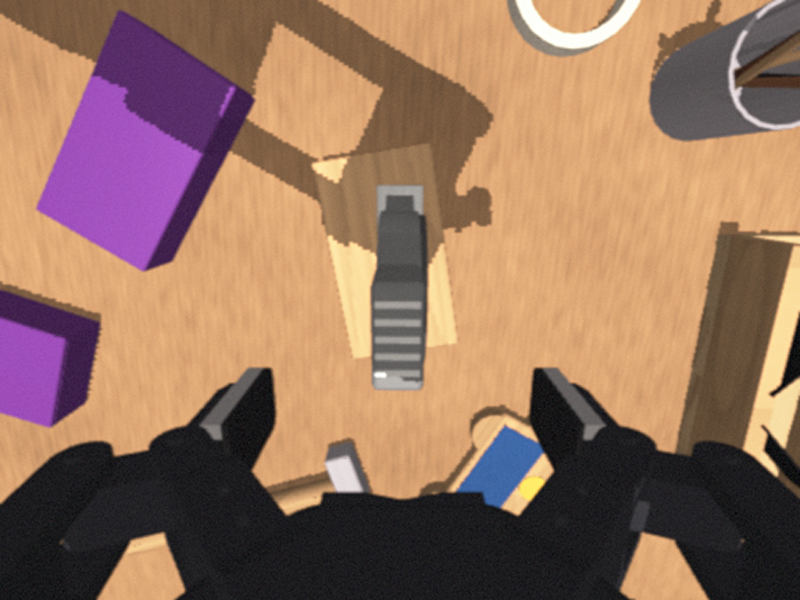

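The lug is centred between the fingers, from (373,283) to (424,388), and the base end at (378–423,186) matches the prediction. I'll go down with a small +y nudge, then close.

Call:
carry_out --targets '[{"dp": [1.5, 0, 30], "yaw": 0}, {"dp": [1.5, 0, 55], "yaw": 0}, {"dp": [1.5, 0, 73], "yaw": 0}, {"dp": [1.5, 0, 73], "yaw": 0}, {"dp": [1.5, 0, 73], "yaw": 0}]'

```text
clock: 4.12
eef_pos: [542.5, -229.9, 169.9]
tcp_rot: [3.141, 0.0, 1.622]
contact_force: [-0.7, 0.0, 1.1]
opening: 1.003
grasp_force: 0.0
```

Call:
carry_out --targets '[{"dp": [0, 0, 0], "yaw": 0}, {"dp": [0, 0, 0], "yaw": 0}, {"dp": [0, 0, 0], "yaw": 0}, {"dp": [0, 0, 0], "yaw": 0}, {"dp": [0, 0, 0], "yaw": 0}, {"dp": [0, 0, 0], "yaw": 0}, {"dp": [0, 0, 0], "yaw": 0}, {"dp": [0, 0, 0], "yaw": 0}]' --fingers -1 --grip_force 50

```text
clock: 5.12
eef_pos: [541.9, -229.6, 169.6]
tcp_rot: [3.141, 0.0, 1.622]
contact_force: [-1.7, 0.7, 5.2]
opening: 0.275
grasp_force: 50.2
```

Call:
carry_out --targets '[{"dp": [0, 0, -8], "yaw": 0}, {"dp": [0, 0, -30], "yaw": 0}, {"dp": [0, 0, -75], "yaw": 0}, {"dp": [0, 0, -125], "yaw": 0}, {"dp": [0, 0, -160], "yaw": 0}, {"dp": [0, 0, -176], "yaw": 0}, {"dp": [0, 0, -176], "yaw": 0}]'

```text
clock: 6.0
eef_pos: [542.0, -229.6, 345.4]
tcp_rot: [3.141, 0.0, 1.622]
contact_force: [0.6, 0.1, -4.4]
opening: 0.273
grasp_force: 49.8
```

Call:
carry_out --targets '[{"dp": [15, -1, 0], "yaw": 0}, {"dp": [50, -4, 0], "yaw": 0}, {"dp": [95, -8, 0], "yaw": 0}, {"dp": [140, -12, 0], "yaw": 0}, {"dp": [185, -15, 0], "yaw": 0}, {"dp": [230, -19, 0], "yaw": 0}, {"dp": [275, -22, 0], "yaw": 0}, {"dp": [315, -26, 0], "yaw": 0}, {"dp": [345, -28, 0], "yaw": 0}, {"dp": [357, -29, 0], "yaw": 0}, {"dp": [357, -29, 0], "yaw": 0}, {"dp": [357, -29, 0], "yaw": 0}]'

```text
clock: 7.5
eef_pos: [494.3, 124.7, 344.8]
tcp_rot: [-3.141, 0.001, 1.622]
contact_force: [0.2, -0.2, -4.1]
opening: 0.28
grasp_force: 49.8
```

```bash
python3 - <<'E'
from h import *
s=r.sense();print(s['clock'],s['eef_pos'],np.degrees(s['tcp_rot']),s['contact_force'],s['opening'])
C=cal('wrist');np.savez('w4.npz',*C);i=r.grab_frame('wrist')[:,:,::-1];cv2.imwrite('pics/w4.png',i);cv2.imwrite('pics/w4b.png',cv2.resize(i,(800,600),interpolation=cv2.INTER_CUBIC))
for p in[(493.5,231,156),(509.5,231.3,156),(477.5,230.7,156)]: print((proj(C,p)*800/512).round(1))
E
```

```text
7.5 [494.3342386  124.68884996 344.83945551] [-1.79956726e+02  3.56316059e-02  9.29391487e+01] [ 0.19685872 -0.15715936 -4.12590577] 0.28021982389746786
[407.8 126.7]
[430.4 127.5]
[385.1 126. ]
```

View pics/w4b.png

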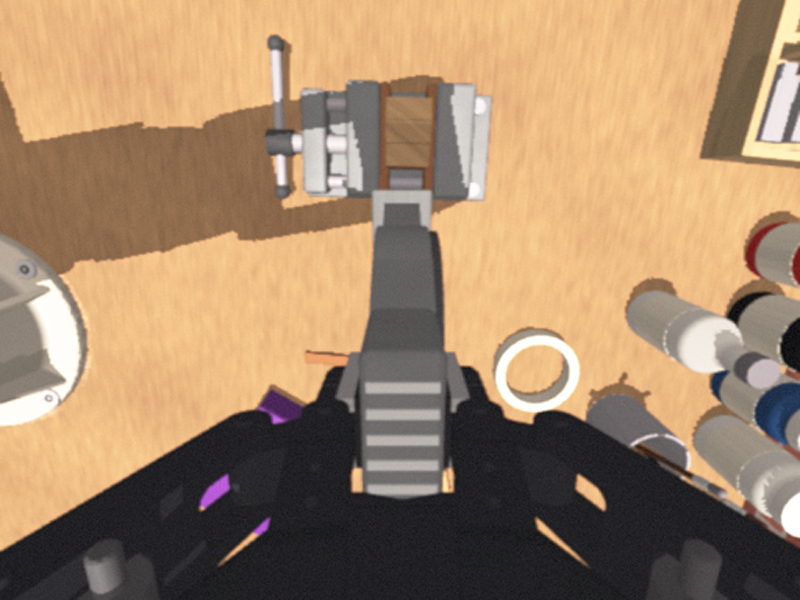

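The wrist view shows the gauge held upright, with its base end at (375–430,192). The leg top spans (385–433, 95–167), centred where I predicted. I'll find the ridge line numerically from the shading.

```bash
python3 - <<'E'
from h import *
d=np.load('w4.npz');C=[d[k] for k in d.files]
i=cv2.imread('pics/w4.png').astype(float)
g=i.sum(2)/3
print([(j,round(g[j,251:273].mean()),round(g[j,251:260].mean()),round(g[j,264:273].mean())) for j in range(54,124)])
for z in(150,156,162): print(z,[(y,round(proj(C,(493.5,y,z))[1],1)) for y in(225,228,231,234)])
t=cv2.imread('pics/top0.png').astype(float).sum(2)/3
# top view leg: columns profile
print([(c,round(t[192:200,c].mean())) for c in range(182,212)])
Ct=cal('top')
for z in(150,156,162): print(z,[(y,proj(Ct,(493.5,y,z)).round(1)) for y in(225,228,231,234)])
s=cv2.imread('pics/side0.png');cv2.imwrite('pics/s1.png',cv2.resize(np.hstack([s[205:265,195:255],cv2.resize(i[50:130,240:285].astype('u1'),(60,60))]),(800,400),interpolation=cv2.INTER_CUBIC))
E
```

```text
[(54, 104, 102, 106), (55, 105, 103, 106), (56, 104, 103, 105), (57, 105, 104, 105), (58, 103, 104, 102), (59, 100, 103, 98), (60, 105, 107, 102), (61, 111, 115, 107), (62, 123, 127, 118), (63, 129, 132, 126), (64, 129, 130, 127), (65, 130, 129, 129), (66, 129, 127, 130), (67, 129, 126, 130), (68, 129, 127, 131), (69, 129, 126, 132), (70, 130, 127, 133), (71, 129, 127, 132), (72, 129, 128, 131), (73, 129, 129, 131), (74, 128, 128, 129), (75, 125, 124, 126), (76, 118, 119, 116), (77, 121, 122, 118), (78, 123, 122, 123), (79, 117, 116, 118), (80, 114, 114, 115), (81, 115, 114, 115), (82, 113, 112, 115), (83, 113, 112, 115), (84, 114, 112, 117), (85, 113, 110, 116), (86, 114, 111, 116), (87, 113, 111, 115), (88, 114, 113, 115), (89, 114, 115, 114), (90, 112, 113, 112), (91, 104, 106, 105), (92, 110, 117, 106), (93, 115, 120, 111), (94, 116, 121, 112), (95, 116, 121, 111), (96, 116, 119, 111), (97, 117, 120, 112), (98, 117, 120, 112), (99, 117, 118, 114), (100, 118, 118, 115), (101, 119, 119, 118), (102, 119, 118, 119), (103, 120, 120, 121), (104, 121, 121, 121), (105, 117, 115, 118), (1
[... 725 characters left out ...]
84, 120), (185, 119), (186, 101), (187, 86), (188, 113), (189, 114), (190, 130), (191, 129), (192, 130), (193, 121), (194, 82), (195, 139), (196, 136), (197, 136), (198, 129), (199, 63), (200, 87), (201, 141), (202, 143), (203, 138), (204, 83), (205, 50), (206, 66), (207, 97), (208, 128), (209, 113), (210, 106), (211, 143)]
150 [(225, array([196.7, 196.8])), (228, array([195.7, 196.8])), (231, array([194.8, 196.8])), (234, array([193.9, 196.8]))]
156 [(225, array([196.4, 196.7])), (228, array([195.5, 196.7])), (231, array([194.5, 196.7])), (234, array([193.6, 196.7]))]
162 [(225, array([196.1, 196.6])), (228, array([195.2, 196.6])), (231, array([194.3, 196.6])), (234, array([193.3, 196.6]))]
```

Call:
carry_out --targets '[{"dp": [15, 1, 0], "yaw": 0}, {"dp": [50, 2, 0], "yaw": 0.5}, {"dp": [85, 4, 0], "yaw": 1}, {"dp": [105, 5, 0], "yaw": 1}, {"dp": [109, 5, 0], "yaw": 1}, {"dp": [109, 5, 15], "yaw": 1}, {"dp": [109, 5, 35], "yaw": 1}, {"dp": [109, 5, 46], "yaw": 1}, {"dp": [109, 5, 48], "yaw": 1}, {"dp": [109, 5, 48], "yaw": 1}, {"dp": [109, 5, 48], "yaw": 1}]'

```text
clock: 8.93
eef_pos: [494.2, 234.6, 298.0]
tcp_rot: [3.141, -0.0, 1.605]
contact_force: [0.8, 0.3, -3.4]
opening: 0.275
grasp_force: 49.8
```

```bash
python3 - <<'E'
from h import *
s=r.sense();print(s['clock'],s['eef_pos'],np.degrees(s['tcp_rot']),s['contact_force'],s['wrist_torque'])
i=r.grab_frame('side')[:,:,::-1];cv2.imwrite('pics/side1.png',i);C=cal('side')
print(proj(C,(494,233,156)),proj(C,(494,300,172)))
cv2.imwrite('pics/w5.png',r.grab_frame('wrist')[:,:,::-1])
cv2.imwrite('pics/side1c.png',cv2.resize(i[170:290,150:290],None,fx=5,fy=5,interpolation=cv2.INTER_CUBIC))
E
```

```text
8.925 [494.22936131 234.59034409 297.97573878] [ 1.79937576e+02 -2.62121687e-02  9.19493587e+01] [ 0.76812399  0.33995678 -3.39649821] [-0.03107038  0.03002775 -0.0016264 ]
[219.34042406 221.84191462] [206.59771361 234.34996713]
```

Call:
carry_out --targets '[{"dp": [0, 0, 1.5], "yaw": 0}, {"dp": [0, 0, 3], "yaw": 0}, {"dp": [0, 0, 4.5], "yaw": 0}, {"dp": [0, 0, 6], "yaw": 0}, {"dp": [0, 0, 7.5], "yaw": 0}, {"dp": [0, 0, 9], "yaw": 0}, {"dp": [0, 0, 10], "yaw": 0}]'

```text
clock: 9.9
eef_pos: [493.8, 234.5, 287.1]
tcp_rot: [-3.141, 0.0, 1.605]
contact_force: [-0.9, -0.4, -3.8]
opening: 0.275
grasp_force: 49.8
```

Call:
carry_out --targets '[{"dp": [0, 0, 0.5], "yaw": 0}, {"dp": [0, 0, 1], "yaw": 0}, {"dp": [0, 0, 1.5], "yaw": 0}, {"dp": [0, 0, 2], "yaw": 0}]'

```text
clock: 10.4
eef_pos: [494.0, 234.7, 286.3]
tcp_rot: [3.141, -0.0, 1.605]
contact_force: [-2.4, -1.2, 9.4]
opening: 0.275
grasp_force: 51.4
```

Call:
carry_out --targets '[{"dp": [0, 0, 0.5], "yaw": 0}, {"dp": [0, 0, 1], "yaw": 0}, {"dp": [0, 0, 1.5], "yaw": 0}, {"dp": [0, 0, 2], "yaw": 0}]'

```text
clock: 10.9
eef_pos: [494.2, 234.9, 286.2]
tcp_rot: [3.14, -0.001, 1.605]
contact_force: [-6.7, -2.7, 23.1]
opening: 0.275
grasp_force: 53.3
```

Call:
carry_out --targets '[{"dp": [0, 0, -1.2], "yaw": 0}, {"dp": [0, 0, -2.2], "yaw": 0}, {"dp": [0, 0, -2.2], "yaw": 0}]'

```text
clock: 11.28
eef_pos: [494.0, 234.7, 286.3]
tcp_rot: [3.141, -0.0, 1.605]
contact_force: [-2.5, -0.5, 7.7]
opening: 0.275
grasp_force: 51.2
```

Call:
carry_out --targets '[{"dp": [0, 0, 0], "yaw": 0}, {"dp": [0, 0, 0], "yaw": 0}, {"dp": [0, 0, 0], "yaw": 0}]' --grip_force 20

```text
clock: 11.65
eef_pos: [494.0, 234.7, 286.3]
tcp_rot: [3.141, -0.0, 1.605]
contact_force: [-2.7, -0.7, 8.0]
opening: 0.276
grasp_force: 51.2
```

```bash
python3 - <<'E'
from h import *
s=r.sense();print(s['clock'],s['eef_pos'],np.degrees(s['tcp_rot']),s['contact_force'],s['wrist_torque'],s['grasp_force'])
C=cal('wrist');np.savez('w6.npz',*C);cv2.imwrite('pics/w6.png',r.grab_frame('wrist')[:,:,::-1])
# base bar +y end: bright edge profile along rows near its columns
i=cv2.imread('pics/w6.png').astype(float).sum(2)/3
X=np.array([494,234,161.7])
for q in[(0,65,0),(0,65,11),(16,65,11),(-16,65,11)]: print(q,proj(C,X+q).round(1))
print([(j,int(i[j,243:250].mean()),int(i[j,265:272].mean())) for j in range(100,140)])
E
```

```text
11.65 [494.02289315 234.67157753 286.31632159] [ 1.79960788e+02 -2.14388743e-02  9.19579752e+01] [-2.69831613 -0.65364339  8.01349355] [-0.28941112  0.78841472 -0.01679386] 51.22236404567957
(0, 65, 0) [258.9 121.7]
(0, 65, 11) [258.9 121.9]
(16, 65, 11) [277.1 122.5]
(-16, 65, 11) [240.7 121.2]
[(100, 106, 106), (101, 105, 103), (102, 107, 104), (103, 107, 105), (104, 106, 104), (105, 106, 104), (106, 106, 104), (107, 106, 106), (108, 106, 104), (109, 107, 104), (110, 105, 104), (111, 105, 105), (112, 105, 106), (113, 106, 105), (114, 105, 106), (115, 105, 105), (116, 106, 103), (117, 105, 106), (118, 105, 104), (119, 103, 103), (120, 105, 105), (121, 126, 128), (122, 168, 171), (123, 185, 185), (124, 186, 187), (125, 185, 186), (126, 185, 186), (127, 185, 188), (128, 186, 187), (129, 177, 181), (130, 146, 155), (131, 131, 142), (132, 128, 141), (133, 131, 143), (134, 129, 140), (135, 128, 139), (136, 126, 137), (137, 125, 136), (138, 126, 135), (139, 125, 135)]
```

Call:
carry_out --targets '[{"dp": [0, 0, 0], "yaw": 0}, {"dp": [0, 0, 0], "yaw": 0}, {"dp": [0, 0, 0], "yaw": 0}]' --fingers -1 --grip_force 20

```text
clock: 12.08
eef_pos: [494.0, 234.7, 286.3]
tcp_rot: [3.141, -0.0, 1.605]
contact_force: [-3.2, -0.9, 8.1]
opening: 0.275
grasp_force: 51.2
```

Call:
carry_out --targets '[{"dp": [2.4, 0, 0], "yaw": 0}, {"dp": [4.7, 0, 0], "yaw": 0}, {"dp": [7, 0, 0.1], "yaw": 0}, {"dp": [9.4, 0, 0.2], "yaw": 0}, {"dp": [11.7, 0, 0.4], "yaw": 0}, {"dp": [14, 0, 0.6], "yaw": 0}, {"dp": [16.4, 0, 0.8], "yaw": 0}, {"dp": [18.7, 0, 1.1], "yaw": 0}, {"dp": [21, 0, 1.4], "yaw": 0}, {"dp": [23.3, 0, 1.8], "yaw": 0}, {"dp": [23.3, 0, 1.8], "yaw": 0}]'

```text
clock: 13.45
eef_pos: [493.4, 257.7, 284.1]
tcp_rot: [3.141, 0.001, 1.605]
contact_force: [-1.9, -2.9, 6.0]
opening: 0.275
grasp_force: 51.2
```

```bash
cat > m.py <<'E'
from h import *
import sys
s=r.sense();print(s['clock'],s['eef_pos'],np.degrees(s['tcp_rot']),s['contact_force'],s['wrist_torque'],s['grasp_force'])
n=sys.argv[1];C=cal('wrist');i=r.grab_frame('wrist')[:,:,::-1];cv2.imwrite(f'pics/w{n}.png',i);sd=r.grab_frame('side')[:,:,::-1];cv2.imwrite(f'pics/s{n}.png',sd)
g=i.astype(float).sum(2)/3
print([(j,int(g[j,243:250].mean()),int(g[j,265:272].mean())) for j in range(112,146)])
ry=np.array([494.,234,161.7]);ey=np.array([-.034,.9994,0])
for th in(0,5,10,14,17,19,21):
    t=np.radians(th);a=lambda y,z:ry+1.5*ey*(th>0)+ey*((y-1.5*(th>0))*np.cos(t)+z*np.sin(t))+np.array([0,0,1])*(-(y-1.5*(th>0))*np.sin(t)+z*np.cos(t))
    print(th,'wrist end top/bot',proj(C,a(65,11))[1].round(1),proj(C,a(65,0))[1].round(1),'side cam corner bot/top back',[proj(cal('side'),a(65,z)+np.array([sx,0,0])).round(1) for z,sx in((0,-17),(11,-17),(0,17))])
E
python3 m.py 7
```

```text
13.45 [493.42546217 257.71849119 284.0604492 ] [1.79948949e+02 3.05912069e-02 9.19740799e+01] [-1.86807697 -2.85667443  6.0459123 ] [-0.97604397  0.19670466  0.0197065 ] 51.150163086131215
[(112, 107, 103), (113, 107, 104), (114, 108, 104), (115, 108, 104), (116, 107, 104), (117, 108, 106), (118, 107, 105), (119, 106, 104), (120, 107, 105), (121, 107, 104), (122, 105, 104), (123, 107, 104), (124, 106, 104), (125, 107, 106), (126, 105, 105), (127, 105, 105), (128, 106, 105), (129, 106, 105), (130, 106, 105), (131, 106, 105), (132, 106, 104), (133, 106, 104), (134, 105, 104), (135, 105, 105), (136, 104, 105), (137, 105, 105), (138, 103, 105), (139, 104, 106), (140, 103, 106), (141, 106, 107), (142, 130, 130), (143, 175, 176), (144, 193, 195), (145, 193, 196)]
0 wrist end top/bot 148.4 147.1 side cam corner bot/top back [array([214.4, 239.4]), array([214.2, 236. ]), array([201.5, 235.6])]
5 wrist end top/bot 146.9 146.7 side cam corner bot/top back [array([214.6, 241. ]), array([214.2, 237.9]), array([201.8, 237.2])]
10 wrist end top/bot 146.0 146.9 side cam corner bot/top back [array([214.8, 242.5]), array([214.3, 239.7]), array([202.1, 238.7])]
14 wrist end top/bot 145.7 147.3 side cam corner bot/top back [array([215.1, 243.5]), array([214.4, 241. ]), array([202.4, 239.8])]
17 wrist end top/bot 145.7 147.9 side cam corner bot/top back [array([215.3, 244.2]), array([214.5, 242. ]), array([202.6, 240.5])]
19 wrist end top/bot 145.8 148.3 side cam corner bot/top back [array([215.5, 244.7]), array([214.6, 242.5]), array([202.8, 240.9])]
21 wrist end top/bot 146.0 148.9 side cam corner bot/top back [array([215.7, 245.1]), array([214.8, 243.1]), array([203. , 241.3])]
```

```bash
cat > th.py <<'E'
from h import *
from scipy.optimize import brentq
def edge(i):
    g=i.astype(float).sum(2)/3;o=[]
    for sl in(slice(243,250),slice(265,272)):
        v=g[:,sl].mean(1)
        for j in range(80,200):
            if v[j]<145<=v[j+1]: o.append(j+(145-v[j])/(v[j+1]-v[j]));break
    return np.mean(o)
def row(C,tcp,th,g,h=135.6):
    ey=np.array([-.034,.9994,0]);t=np.radians(th);ez=np.array([0,0,1.])
    P=np.array(tcp)+[0,0,11]
    f=lambda y,z:proj(C,P+ey*(y*np.cos(t)+z*np.sin(t))+ez*(-y*np.sin(t)+z*np.cos(t)))[1]
    return min(f(65+g,11-h),f(65+g,-h))
# zero calibration
d=np.load('w6.npz');C0=[d[k] for k in d.files];e0=edge(cv2.imread('pics/w6.png'));T0=[494.023,234.672,286.316]
G=brentq(lambda g:row(C0,T0,0,g)-e0,-15,15)
if __name__=='__main__':
    s=r.sense();C=cal('wrist');i=r.grab_frame('wrist')[:,:,::-1];e=edge(i);cv2.imwrite('pics/wl.png',i)
    print('t',s['clock'],s['eef_pos'].round(1),'F',s['contact_force'].round(1),'e0',e0,'G',G,'edge',e)
    th=brentq(lambda t:row(C,s['eef_pos'],t,G)-e,-5,30);t=np.radians(th)
    print('theta',th)
    tcp=s['eef_pos'];print('mid-base y,z',tcp[1]-135.6*np.sin(t)+G*np.cos(t),tcp[2]+11-135.6*np.cos(t)-G*np.sin(t),' base z at y=235.5:',tcp[2]+11-135.6*np.cos(t)-np.tan(t)*(235.5-(tcp[1]-135.6*np.sin(t))))
E
python3 th.py
```

```text
t 13.55 [493.4 257.7 284.1] F [-0.4 -3.3  5.4] e0 121.40982731231995 G -0.48665367887998046 edge 142.31867848212642
theta 8.34051473028307
mid-base y,z 237.5291646619418 160.97403940718928  base z at y=235.5: 161.27152805942825
```

Call:
carry_out --targets '[{"dp": [-0.2, 0, 0.9], "yaw": 0}, {"dp": [-0.3, 0, 1.7], "yaw": 0}, {"dp": [2.2, 0, 2.1], "yaw": 0}, {"dp": [4.8, 0, 2.6], "yaw": 0}, {"dp": [7.2, 0, 3.1], "yaw": 0}, {"dp": [9.6, 0, 3.7], "yaw": 0}, {"dp": [12, 0, 4.3], "yaw": 0}, {"dp": [14.4, 0, 4.9], "yaw": 0}, {"dp": [16.8, 0, 5.6], "yaw": 0}, {"dp": [19, 0, 6.3], "yaw": 0}, {"dp": [19, 0, 6.3], "yaw": 0}]'

```text
clock: 14.98
eef_pos: [492.9, 277.5, 278.5]
tcp_rot: [3.14, -0.001, 1.605]
contact_force: [-3.0, 0.1, 10.7]
opening: 0.276
grasp_force: 51.7
```

```bash
python3 th.py
```

```text
t 14.975 [492.9 277.5 278.5] F [-3.   0.1 10.7] e0 121.40982731231995 G -0.48665367887998046 edge 157.00747663551402
theta 14.279484286938585
mid-base y,z 243.62836395850118 158.21282594243723  base z at y=235.5: 160.2816206192487
```

```bash
python3 - <<'E'
import cv2
for n in('w6','w7','wl'):
    g=cv2.imread(f'pics/{n}.png').astype(float).sum(2)/3
    print(n,[(j,int(g[j,242:270].mean())) for j in range(118,325,1)] if 0 else ' '.join(f'{j}:{int(g[j,242:270].mean())}' for j in range(120,330)))
c=[cv2.resize(cv2.imread(f'pics/{n}.png')[100:330,215:300],(266,600)) for n in('w6','w7','wl')]
cv2.imwrite('pics/cmp.png',cv2.hconcat(c))
E
```

```text
w6 120:105 121:127 122:169 123:184 124:185 125:185 126:185 127:186 128:186 129:175 130:132 131:112 132:111 133:112 134:111 135:110 136:109 137:109 138:108 139:108 140:107 141:108 142:107 143:105 144:98 145:89 146:88 147:90 148:92 149:94 150:94 151:94 152:96 153:96 154:97 155:97 156:98 157:98 158:99 159:99 160:100 161:101 162:101 163:101 164:101 165:101 166:99 167:98 168:98 169:97 170:97 171:97 172:97 173:97 174:97 175:97 176:97 177:97 178:97 179:96 180:97 181:97 182:97 183:97 184:96 185:96 186:97 187:97 188:97 189:97 190:98 191:97 192:98 193:97 194:97 195:97 196:96 197:88 198:83 199:83 200:84 201:82 202:82 203:83 204:82 205:82 206:82 207:82 208:83 209:82 210:83 211:83 212:84 213:83 214:84 215:84 216:84 217:83 218:84 219:83 220:82 221:83 222:84 223:86 224:92 225:98 226:101 227:103 228:105 229:104 230:105 231:105 232:106 233:106 234:106 235:106 236:106 237:106 238:107 239:106 240:107 241:107 242:106 243:111 244:132 245:167 246:180 247:181 248:181 249:182 250:179 251:160 252:121 253:108 254:109 255:108 256:109 257:108 258:109 259:109 260:110 261:126 262:159 263:178 264:181 265:181 266:1
[... 3031 characters left out ...]
9 241:120 242:116 243:116 244:117 245:116 246:116 247:116 248:116 249:116 250:116 251:140 252:190 253:200 254:199 255:199 256:200 257:201 258:189 259:137 260:114 261:116 262:115 263:116 264:116 265:116 266:116 267:115 268:115 269:120 270:150 271:189 272:197 273:196 274:196 275:197 276:198 277:186 278:136 279:114 280:115 281:115 282:115 283:115 284:115 285:115 286:115 287:114 288:120 289:150 290:186 291:195 292:194 293:193 294:194 295:196 296:183 297:135 298:114 299:114 300:115 301:114 302:114 303:115 304:115 305:115 306:114 307:120 308:150 309:184 310:192 311:192 312:190 313:191 314:192 315:178 316:129 317:96 318:71 319:46 320:33 321:32 322:33 323:31 324:30 325:32 326:33 327:32 328:34 329:33
```

View pics/cmp.png

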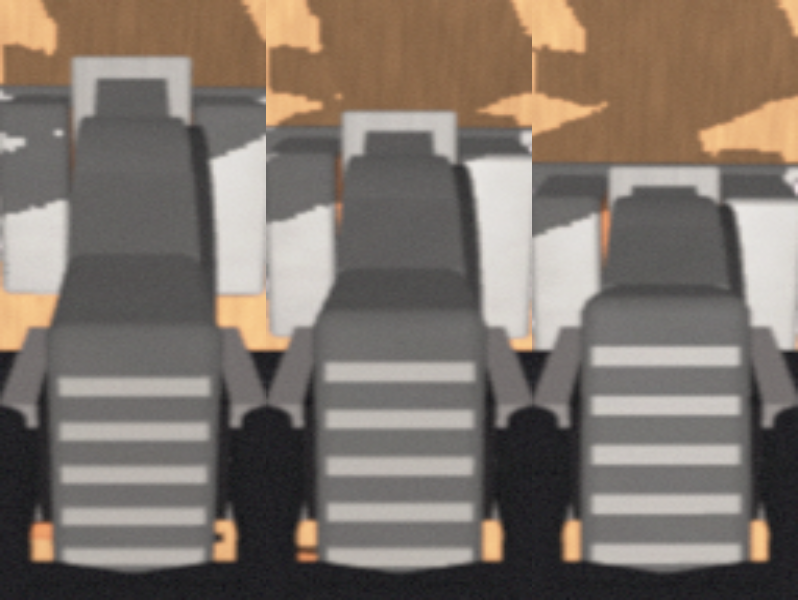

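The comparison strip shows the lug stripes and base end clearly. The row-157 edge in my last reading was the vise, and the true base end is at row ~163.5. I'll refit the lean from the lug stripes and base end together, allowing slip in the grip.

```bash
cat > th.py <<'E'
from h import *
from scipy.optimize import brentq,least_squares
def feats(i):
    v=i[:,250:266].astype(float).sum(2).mean(1)/3
    up=[j+(145-v[j])/(v[j+1]-v[j]) for j in range(100,317) if v[j]<145<=v[j+1]]
    dn=[j+(145-v[j])/(v[j+1]-v[j]) for j in range(100,315) if v[j]>=145>v[j+1]]
    b=[u for u in up if u<200]; s=[u for u in up if u>215][-5:]; d=[u for u in dn if u>215][-4:]
    return np.array(b[-1:]+s+d)
def pix(C,tcp,th,sy,sz,y,z):
    ey=np.array([-.034,.9994,0]);t=np.radians(th);ez=np.array([0,0,1.]);y=y+sy;z=z-135.6+sz
    return proj(C,np.array(tcp)+[0,0,11]+ey*(y*np.cos(t)+z*np.sin(t))+ez*(-y*np.sin(t)+z*np.cos(t)))[1]
d=np.load('w6.npz');C0=[d[k] for k in d.files];T0=[494.023,234.672,286.316];f0=feats(cv2.imread('pics/w6.png'))
Z=[11]+[155]*9
Y=[brentq(lambda y:pix(C0,T0,0,0,0,y,z)-f,-90,90) for f,z in zip(f0,Z)]
def solve(C,tcp,i):
    f=feats(i);g=lambda p:np.r_[[pix(C,tcp,*p,y,z)-a for y,z,a in zip(Y,Z,f)],p[2]/4]
    q=least_squares(g,[10,0,0]);return q.x,np.abs(q.fun).max(),f
if __name__=='__main__':
    s=r.sense();C=cal('wrist');i=r.grab_frame('wrist')[:,:,::-1];cv2.imwrite('pics/wl.png',i)
    p,e,f=solve(C,s['eef_pos'],i);t=np.radians(p[0]);tcp=s['eef_pos']
    print('t',s['clock'],tcp.round(1),'F',s['contact_force'].round(1),'Y',np.round(Y,1)[:6]);print(f.round(1))
    print('theta,slip y,z',p.round(2),'maxres',e.round(2))
    y,z=Y[0]-65+p[1],-135.6+p[2]
    m=[tcp[1]+y*np.cos(t)+z*np.sin(t),tcp[2]+11-y*np.sin(t)+z*np.cos(t)]
    print('mid-base',np.round(m,1),'underside z at y=235.5',round(m[1]+np.tan(t)*(m[0]-235.5),1))
E
python3 th.py; python3 - <<'E'
from th import *
C=cal('wrist')
E
```

```text
t 15.025 [492.9 277.5 278.5] F [-1.6 -0.4  9.8] Y [ 64.7  17.5   9.5   1.4  -6.5 -14.6]
[163.5 232.1 251.1 269.8 288.8 307.8 240.2 258.9 277.8 296.8]
theta,slip y,z [16.4  -1.67  1.02] maxres 0.29
mid-base [237.7 161. ] underside z at y=235.5 161.6
```

Call:
carry_out --targets '[{"dp": [1.2, 0, 0.3], "yaw": 0}, {"dp": [2.6, 0, 0.6], "yaw": 0}, {"dp": [4, 0, 0.9], "yaw": 0}, {"dp": [5.4, 0, 1.3], "yaw": 0}, {"dp": [5.4, 0, 1.3], "yaw": 0}, {"dp": [5.4, 0, 1.3], "yaw": 0}, {"dp": [5.4, 0, 1.3], "yaw": 0}]'

```text
clock: 15.95
eef_pos: [492.6, 282.6, 276.7]
tcp_rot: [3.14, -0.001, 1.605]
contact_force: [-1.2, -0.6, 6.5]
opening: 0.277
grasp_force: 51.2
```

```bash
python3 th.py
```

```text
t 15.95 [492.6 282.6 276.7] F [-1.2 -0.6  6.5] Y [ 64.7  17.5   9.5   1.4  -6.5 -14.6]
[169.1 230.5 249.4 268.5 287.7 307.1 238.7 257.5 276.7 295.9]
theta,slip y,z [18.69 -1.85  1.22] maxres 0.36
mid-base [237.5 161.1] underside z at y=235.5 161.8
```

```bash
python3 - <<'E'
import cv2
for f,(a,b,c,d) in(('w2',(2,37,86,113)),('w1',(100,130,101,125))):
    i=cv2.imread(f'pics/{f}.png')[a:b,c:d].astype(int)
    print(f,'cols',c,'..  R-B'); 
    for j,row in enumerate(i): print(j+a,' '.join(f'{p[2]:3d}' if p[2]-p[0]>45 else '  .' for p in row))
E
```

```text
w2 cols 86 ..  R-B
2   .   .   .   .   .   .   .   .   .   .   .   .   .   .   .   .   .   .   .   .   .   .   .   .   .   . 214
3   .   .   .   .   .   .   .   .   .   .   .   .   .   .   .   .   .   .   .   .   .   .   .   .   .   . 209
4   .   .   .   .   .   .   .   .   .   .   .   . 189 209 201 177   .   .   .   .   .   .   .   .   .   . 212
5   .   .   .   .   .   .   .   .   .   .   . 186 213 226 205 159   .   .   .   .   .   .   .   .   .   . 211
6   .   .   .   .   .   .   .   .   .   . 139 206 229 225 185 139   .   .   .   .   .   .   .   .   .   . 210
7   .   .   .   .   .   .   .   .   .   . 159 225 231 213 159 117   .   .   .   .   .   .   .   .   .   . 206
8   .   .   .   .   .   .   .   .   . 119 188 227 224 184 129 116   .   .   .   .   .   .   .   .   .   . 192
9   .   .   .   .   .   .   .   .   . 168 221 228 204 151 115 109   .   .   .   .   .   .   .   .   .   .   .
10   .   .   .   .   .   .   .   . 135 205 227 213 167 123 109 108 118   .   .   .   .   .   .   .   .   .   .
11   .   .   .   .   .   .   .   . 168 219 225 184 132 107 109 107 116   .   .   .   .   .
[... 5115 characters left out ...]

123   .   .   .   . 152 156 146 123 115 112 116 110 111 110 113 113 110 111 116   .   .   .   .   .
124   .   .   .   . 137 155 150 131 116 116 114 112 112 112 113 113 115 113 118   .   .   .   .   .
125   .   .   .   . 114 145 146 130 115 110 110 112 113 109 112 115 112 113 113   .   .   .   .   .
126   .   .   .   .   .   .   .   .   .   .  98  96 104 105 106 114 125 120 118   .   .   .   .   .
127   .   .   .   .   .   .   .   .   .   .   .   .   .   .   .   .   .   .   .   .   .   .   .   .
128   .   .   .   .   .   .   .   .   .   .   .   .   .   .   .   .   .   .   .   .   .   .   .   .
129   .   .   .   .   .   .   .   .   .   .   .   .   .   .   .   .   .   .   .   .   .   .   .   .
```

```bash
cat > g4.py <<'E'
from g2 import *
print('===')
for C,xo,cs,L in((C1,556,((-228.47,107.46,555.),(-228.13,109.78,556.6)),[(107.6,123.8),(114.4,104.2),(119.6,126.8)]),(C2,0,((-228.18,107.63,555.),(-229.51,108.69,556.6)),[(94.1,21),(101.7,3.9),(109,34.4)])):
  for cy,cz,x0 in cs:
   for dx in(1,2,3,4):
    o=[]
    for u in L:
        q=onplane(C,u,[x0+dx,cy,0],x)-[x0+dx,cy,cz];o+=[round(float(np.degrees(np.arctan2(q@y,-q[2]))),1),round(float(np.hypot(q@y,q[2])),1)]
    print(x0,dx,o,'outer mean',(o[2]+o[4])/2)
c=np.array([556.6,-229.2,108.5])
for n,a,b in(('tip',(107.6,123.8),(94.1,21)),('A',(114.4,104.2),(101.7,3.9)),('B',(119.6,126.8),(109,34.4))):
    X=tri(C1,a,C2,b);dd=X-c;print(n,X.round(1),np.degrees(np.arctan2(dd@y,-dd[2])).round(1),np.hypot(dd@y,dd[2]).round(1))
E
python3 g4.py | sed -n '/===/,$p'
```

```text
===
555.0 1 [15.2, 40.1, 25.0, 56.5, 8.1, 55.8] outer mean 16.55
555.0 2 [16.0, 38.3, 25.9, 54.6, 8.6, 53.8] outer mean 17.25
555.0 3 [17.0, 36.5, 26.8, 52.8, 9.0, 51.8] outer mean 17.9
555.0 4 [18.1, 34.8, 27.8, 51.0, 9.6, 49.8] outer mean 18.7
556.6 1 [15.2, 39.4, 25.0, 55.5, 8.1, 54.8] outer mean 16.55
556.6 2 [16.1, 37.6, 25.9, 53.6, 8.6, 52.8] outer mean 17.25
556.6 3 [17.1, 35.8, 26.9, 51.8, 9.1, 50.8] outer mean 18.0
556.6 4 [18.2, 34.0, 27.9, 50.0, 9.6, 48.8] outer mean 18.75
555.0 1 [17.7, 41.6, 26.9, 57.8, 9.6, 57.7] outer mean 18.25
555.0 2 [17.8, 39.6, 27.2, 55.8, 9.4, 55.6] outer mean 18.3
555.0 3 [18.0, 37.7, 27.6, 53.7, 9.3, 53.5] outer mean 18.450000000000003
555.0 4 [18.1, 35.8, 28.0, 51.6, 9.1, 51.4] outer mean 18.55
556.6 1 [19.3, 40.0, 28.1, 56.2, 10.5, 55.7] outer mean 19.3
556.6 2 [19.5, 38.0, 28.5, 54.1, 10.4, 53.6] outer mean 19.45
556.6 3 [19.7, 36.1, 29.0, 52.0, 10.3, 51.5] outer mean 19.65
556.6 4 [20.0, 34.2, 29.4, 50.0, 10.2, 49.4] outer mean 19.799999999999997
tip [ 559.6 -217.6   75.8] 19.4 34.7
A [ 559.5 -204.7   64.5] 29.0 50.3
B [ 558.9 -220.2   57.8] 10.0 51.5
```

```bash
cat > g5.py <<'E'
from g2 import *
from scipy.signal import find_peaks
from scipy.ndimage import map_coordinates
from scipy.optimize import least_squares
print('===')
D=[]
for nm,C in(('w1',C1),('w2',C2)):
  im=cv2.cvtColor(cv2.imread(f'pics/{nm}.png'),6).astype(float);c=np.array([556.6,-228.6,107.5])
  for rr in(39.5,41,42.5):
    A=np.arange(-66,66,.25);P=np.array([proj(C,c+rr*(np.sin(np.radians(a))*y-np.array([0,0,np.cos(np.radians(a))]))) for a in A])
    v=map_coordinates(im,P[:,::-1].T,order=1,mode='nearest');pk,_=find_peaks(-v,prominence=8,distance=8)
    for k in pk:
      a=A[k]
      if abs(a)<8 or 5<a<33: continue
      n=5*np.round((a-(1.8*np.sin(np.radians(a))+(0.3 if a>0 else 0)*2+(-.3 if nm=='w2' else 0)))/5);D.append((nm,C,P[k],n,a))
def ang(C,u,x0,cy,cz,w):
    X=np.array([np.cos(w),np.sin(w),0]);Y=np.array([-X[1],X[0],0]);q=onplane(C,u,[x0,cy,0],X)-[x0,cy,cz];return np.degrees(np.arctan2(q@Y,-q[2])),np.hypot(q@Y,q[2])
T={'w1':(C1,[(107.6,123.8),(114.4,104.2),(119.6,126.8)]),'w2':(C2,[(94.1,21),(101.7,3.9),(109,34.4)])}
for sel in(('w1',),('w2',),('w1','w2')):
  S=[d for d in D if d[0] in sel]
  f=lambda p:np.r_[[ang(C,u,*p[:3],p[3])[0]-n for _,C,u,n,a in S],(p[0]-556.6)/3,np.degrees(p[3]-.038)*1.5]
  q=least_squares(f,[556.6,-229,108,.038],loss='soft_l1',f_scale=.5,x_scale=[1,1,1,.01]);p=q.x
  res=[ang(C,u,*p[:3],p[3])[0]-n for _,C,u,n,a in S];print(sel,p.round(3),'rms',np.std(res).round(2),len(S))
  for nm in sel:
    C,L=T[nm]
    for dx in(3,4):print(nm,dx,[tuple(np.round(ang(C,u,p[0]+dx,*p[1:3],p[3]),1)) for u in L])
E
python3 g5.py | sed -n '/===/,$p'
```

```text
===
('w1',) [ 5.56600e+02 -2.28413e+02  1.09493e+02  4.20000e-02] rms 0.35 44
w1 3 [(np.float64(17.5), np.float64(35.9)), (np.float64(27.0), np.float64(52.3)), (np.float64(9.4), np.float64(50.8))]
w1 4 [(np.float64(18.6), np.float64(34.1)), (np.float64(28.0), np.float64(50.5)), (np.float64(9.9), np.float64(48.8))]
('w2',) [ 5.56600e+02 -2.29170e+02  1.09635e+02  4.00000e-02] rms 0.51 35
w2 3 [(np.float64(18.7), np.float64(37.1)), (np.float64(28.0), np.float64(53.3)), (np.float64(9.8), np.float64(52.6))]
w2 4 [(np.float64(18.9), np.float64(35.2)), (np.float64(28.5), np.float64(51.3)), (np.float64(9.6), np.float64(50.4))]
('w1', 'w2') [ 5.55044e+02 -2.28675e+02  1.07202e+02  4.10000e-02] rms 0.44 79
w1 3 [(np.float64(17.3), np.float64(36.5)), (np.float64(26.9), np.float64(53.2)), (np.float64(9.3), np.float64(51.7))]
w1 4 [(np.float64(18.4), np.float64(34.7)), (np.float64(27.9), np.float64(51.4)), (np.float64(9.8), np.float64(49.7))]
w2 3 [(np.float64(18.9), np.float64(37.7)), (np.float64(28.2), np.float64(54.2)), (np.float64(9.9), np.float64(53.3))]
w2 4 [(np.float64(19.1), np.float64(35.7)), (np.float64(28.6), np.float64(52.1)), (np.float64(9.8), np.float64(51.2))]
```

Call:
carry_out --targets '[{"dp": [0.4, 0, 0], "yaw": 0}, {"dp": [0.4, 0, 0.1], "yaw": 0}, {"dp": [0.4, 0, 0.1], "yaw": 0}, {"dp": [0.4, 0, 0.1], "yaw": 0}, {"dp": [0.4, 0, 0.1], "yaw": 0}, {"dp": [0.4, 0, 0.1], "yaw": 0}, {"dp": [0.4, 0, 0.1], "yaw": 0}, {"dp": [0.4, 0, 0.1], "yaw": 0}, {"dp": [0.4, 0, 0.1], "yaw": 0}, {"dp": [0.4, 0, 0.1], "yaw": 0}, {"dp": [0.4, 0, 0.1], "yaw": 0}, {"dp": [0.4, 0, 0.1], "yaw": 0}]'

```text
clock: 17.5
eef_pos: [492.7, 282.8, 276.7]
tcp_rot: [3.14, -0.0, 1.605]
contact_force: [-1.8, -1.6, 8.1]
opening: 0.274
grasp_force: 51.2
```

```bash
python3 th.py
```

```text
t 17.5 [492.7 282.8 276.7] F [-1.8 -1.6  8.1] Y [ 64.7  17.5   9.5   1.4  -6.5 -14.6]
[169.2 230.5 249.4 268.4 287.8 307.1 238.7 257.5 276.7 295.8]
theta,slip y,z [18.77 -1.87  1.17] maxres 0.35
mid-base [237.5 161.1] underside z at y=235.5 161.8
```

The lean reads 18.8° against a mark at about 18.9°. The gauge is steady, bearing lightly on the ridge and still gripped, so I'm handing in.

```bash
python3 -c "
from rig import r
print(r.sign_off())"
```

```text
the job is handed in; nothing more can be done
None
```

I handed the job in with the clinometer still gripped and bearing lightly on the ridge, leaning 18.8° by my camera fit, against a set mark I read at about 18.9° (good to roughly 0.7°). I couldn't see the dial while gripping, so I never saw the pointer on the mark. It was set down gently, but I pressed to about 27 N for a moment before easing off, and the base slid about 3 mm as I rocked it, so the ridge is slightly off the middle.

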